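# Oil the case hinge and hold the lid open

## Robot

A 6-joint arm with a two-finger parallel gripper is mounted at the origin on the work surface. World frame = base frame: x ahead of the robot, y to its left, z up, the work surface at z = 0. Lengths are in m, angles in rad, forces in N, time in s.
With the tool pointing down it reaches from about 0.375 to 0.975 m from the base axis. Payload 3.8 kg.
Tool frame: the origin (TCP) lies at the very end of the fingers, on their centre line; the grasp point (between the pads) lies bot.hold_point_z behind it (bot.hold_point_z is the distance from the TCP to the grasp point, in m); z points along the fingers, y is the line along which they close (so a half turn about z gives the same grasp; the last joint's range is limited). The gripper opens to 85 mm and grips with 20 to 120 N. Pads are 22 mm wide; open, the fingers measure 114 mm over their backs; the gripper's body (76 mm by 85 mm) begins 54 mm behind the grasp point. The pads swing forward as they close: fully open they stand 13 mm farther back than shut.
Start: joints at [1.159, 0.264, 1.604, -0, 1.274, -0.037], TCP at [0.247, 0.628, 0.231] pointing down, gripper open.
Joint ranges: [-2.63, 2.63], [-0.94, 2.18], [0.31, 2.57], [-1.31, 4.45], [0, 2.66], [-2.55, 2.55]. Speed limits (rad/s): [2.57, 2.57, 3.14, 3.14, 3.14, 3.14].

## Interface

Orientations are given as a rotation vector (axis times angle).
In Python, from workcell import bot, cam gives the robot as it stands (bot), with the cameras (cam).
- The arm moves only by the tool move_tool, called after "Call:" as name([rows], argument=value, ...), one row to a line, values as JSON. Schema: {"type":"object","properties":{"segments":{"type":"array","items":{"type":"array","items":{"type":"array","items":{"type":"number"},"minItems":4,"maxItems":4},"minItems":1,"maxItems":5},"minItems":1,"maxItems":1},"finger_gap":{"type":"number"},"force":{"type":"number"},"only":{"type":"string"},"quiet":{"type":"boolean"},"lines":{"type":"string"}},"required":["segments"],"additionalProperties":false}. segments is a list that holds a single list of rows (three levels of brackets), with 1 to 5 rows, each of 4 numbers: dx, dy, dz in shares of the most that a row can go, 1 being 62.5 mm, then a turn about the tool's z in normalised numbers (1 is 60 degrees); each row shifts and turns the commanded pose from where the row before left it, along the tool's axes as they then stand; what a row does not reach is not made up. A row lasts 1/8 s, in which the tool goes at most 0.0625 m and 0.188 rad, less where a joint would pass 70% of its speed; a pose out of reach is approached as far as the arm can. finger_gap is the opening from 0.0 (shut) to 1.0 (fully open), set as the call begins (left out keeps the last). The fingers move at their own pace and stop on an object; force is the grip in N (left out, the last holds). Time passes only in rows, so rows that do not move let the fingers close. The tool returns the time, the measured TCP pose, the force, the opening and the grip force at its end. only (a regular expression) keeps the lines of the reply that match it, lines (a string "A,B") keeps lines A to B, and quiet returns only ok. Shift and turn numbers lie between -1 and 1, and a call with a number outside is refused. Input that does not fit is refused with a message, and nothing moves.
- bot.read_state(): the state, without advancing time (a new reading comes with each control period).
- cam.read_camera(name): name is "scene" or "top"; returns the picture (480x640x3 uint8, red, green, blue); there is no depth.
- cam.camera_info(name): a dict with "intrinsics" (3x3 intrinsics, pixels), "extrinsics" (4x4, takes a point from camera to world coordinates). Camera axes: x right, y down, z forward; pixel columns grow to the right and rows downward; lengths in m; the calibration is good to about 2 mm. A picture is of the moment at which its call begins. camera_info takes no time and is no camera call.
- bot.finish_job(): hands the job in; it is judged then, once.
The state is a dict: "time": time; "q": joint angles; "joint_vel": joint speeds; "joint_torque": joint torques, N m; "tool_pos": TCP position; "tcp_rot": TCP orientation; "wrist_force": force on the tool from outside, world axes, zero at the start; "torque": the same for the moment, N m; "width": opening from 0.0 (shut) to 1.0 (fully open); "grip_force": force on a finger pad.
Only numpy, scipy, OpenCV 4.12 (cv2) and the standard library are available. Lean on these libraries where they do the work, as an engineer would, in place of code of your own. Each camera call takes 0.05 s, during which the arm holds its last target. There are 200 camera calls.

## Task

Oil the hinge of the bamboo case on the hall shelf: while the lid is still shut, press the nozzle cap of the spray can beside it all the way down and let it spring back up. Then lift the lid and hold it steady, open 50 degrees from shut (within 5 degrees), so that the oil can creep in; it falls shut by itself, so finish while still holding it there. Leave the bowl, the umbrella frame and the key where they are.

Things in the scene. Friction and masses are not known exactly. Their poses are not given: they have to be found in the camera images.
- case: bamboo case screwed to the shelf, outside 160 (x) x 200 (y) x 80 mm high without its lid, walls 8 mm. Origin: centre of its underside; z up; its -x side is the front (towards the robot), its +x side carries the hinge; the hinge runs along its y. Its position and yaw vary
- hinge_mid (a point): middle of the lid's hinge line, on the top of the case's back edge: 80 mm from the case's centre along the case's +x, 80 mm above the shelf
- lid (a joint): opening angle of the lid in rad: 0 shut (lid level), 0.873 = 50 degrees, 1.75 the stop. Opening lifts the front edge up and over the hinge, away from the robot. No stay and almost no friction: the lid falls shut when let go
- lid_edge (a point): middle of the lower front edge of the flat bamboo lid, 172 x 200 x 10 mm, about 0.25 kg (mass varies). Its axes are the lid's: those of the case when shut, turning about y with the lid. It lies 173 mm along the lid's -x from the hinge line, so the lid overhangs the case's front by 13 mm
- lid_pull (a point): centre of the round crossbar of the lid's T-shaped wooden pull: bar 14 mm thick, 44 mm long along lid y, on a middle post 12 x 16 mm. In the lid's frame 140 mm along -x from the hinge line and 44 mm up (34 mm above the lid's top); 124 mm above the shelf when shut. Pinched on its end faces (fingers closing along y) the bar pivots between the pads as the lid turns
- can: small round steel spray can of hinge oil, 52 mm across, in a holder screwed to the shelf (foot 84 mm across), standing beside the case on its -y side, upright. Origin: centre of the foot's underside. A thin tube (does not touch anything) points from its nozzle to the hinge
- nozzle_top (a point): centre of the flat top of the white nozzle cap on the can: cap 28 mm across, 20 mm tall, top 158 mm above the shelf when up
- nozzle (a joint): how far the nozzle cap is pushed down, in m: 0 up, 0.006 fully down. A spring returns it: 2.8 N starts it, 7 N has it fully down
- bowl: grey ceramic bowl, 130 mm across, 55 mm high, loose; origin: centre of its underside. Leave alone
- umbrella: compact umbrella frame without cloth, steel ribs and black handle, lying, about 250 mm long and 36 mm thick, loose; origin: middle of its underside. Leave alone
- lock_key: bike lock key with round green plastic head, lying flat, about 72 mm long, 7 mm thick, loose; origin: near its middle, underside. Leave alone

How it is judged:
By the outcome, as a careful person would: the job done as asked, in the order asked, and still so for the second after the job is handed in, while the arm keeps its last pose, push and grip.
It also fails if it takes over 45 s, if anything falls off the work surface, if the arm or the gripper's body presses on something with over 40 N, if the wrist force passes 120 N, or if a joint passes its speed limit or range.

## Working session

There is one attempt and no reset: what is moved stays moved. The work goes in short steps, Python scripts to look and compute and a tool call to move; the robot and the scene stay as the last step left them, time stands still between calls to the robot, and variables do not carry over. Pictures are saved under pics/ and viewed, at most 10 in all, crops included, and the job is handed in when it is done.

```bash
ls; mkdir -p pics; python3 - <<'E'
from workcell import bot, cam
import cv2
for n in("scene","top"):
    cv2.imwrite(f"pics/{n}0.png",cam.read_camera(n)[:,:,::-1]); i=cam.camera_info(n); print(i)
s=bot.read_state(); print(s, bot.hold_point_z)
E
```

```text
pics
workcell.py
{'intrinsics': array([[449.39421634,   0.        , 316.05024201],
       [  0.        , 449.39421634, 236.91553626],
       [  0.        ,   0.        ,   1.        ]]), 'extrinsics': array([[-0.71141744,  0.58983825, -0.38206815,  0.96335946],
       [ 0.70265444,  0.58715304, -0.40190552,  0.44976423],
       [-0.01272678, -0.55438448, -0.83216337,  1.0286229 ],
       [ 0.        ,  0.        ,  0.        ,  1.        ]])}
{'intrinsics': array([[527.9751668 ,   0.        , 322.29418571],
       [  0.        , 527.9751668 , 236.62174931],
       [  0.        ,   0.        ,   1.        ]]), 'extrinsics': array([[-0.02739039, -0.9919462 ,  0.12366283,  0.37622833],
       [-0.99935662,  0.03003818,  0.01959753,  0.00326521],
       [-0.0231543 , -0.12304649, -0.99213076,  1.25936544],
       [ 0.        ,  0.        ,  0.        ,  1.        ]])}
{'time': 0.1, 'q': array([ 1.15909750e+00,  2.64708439e-01,  1.60526965e+00, -1.38597192e-05,
        1.27366069e+00, -3.69375196e-02]), 'joint_vel': array([-0.00037156, -0.00187316, -0.00402637, -0.00046893,  0.00151354,
       -0.00162821]), 'joint_torque': array([-1.27824460e-04, -5.16704714e+01, -3.68589592e+01, -6.53844313e-05,
        6.13407581e-03,  2.16406255e-05]), 'tool_pos': array([0.24684826, 0.62753232, 0.23004847]), 'tcp_rot': array([-0.5851459 , -3.08616598,  0.0031377 ]), 'wrist_force': array([-1.33567909, -0.72190387, -0.20911641]), 'torque': array([ 0.01253647, -0.0157428 , -0.05382214]), 'grip_force': 0.0, 'width': 0.9999883137817899} 0.0187
```

View pics/scene0.png

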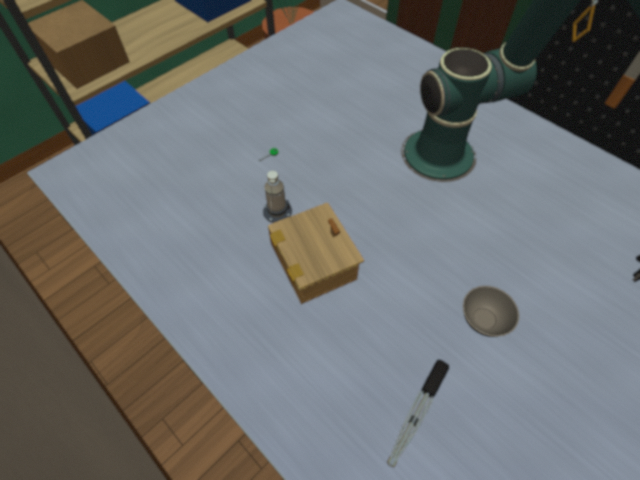

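View pics/top0.png

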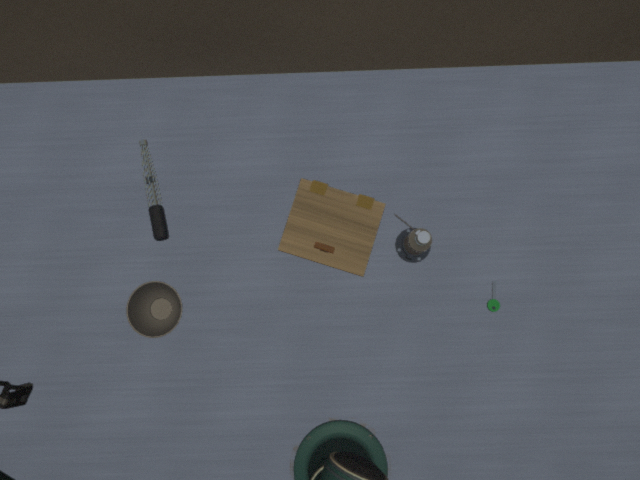

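The scene picture shows the case (lid centre about 316,245), the cap at (272,176) and the pull at (335,227). In the top picture the lid corners are about (302,180), (384,203), (364,275) and (279,250), the pull is at (324,247) and the cap at (424,237).

```bash
cat > h.py <<'E'
import numpy as np, cv2
from workcell import bot, cam
from scipy.spatial.transform import Rotation as R
def ray(n,p):
    i=cam.camera_info(n);E=i["extrinsics"];d=E[:3,:3]@np.linalg.solve(i["intrinsics"],[p[0],p[1],1]);return E[:3,3],d
def plane(n,p,z):
    o,d=ray(n,p);return o+d*(z-o[2])/d[2]
def tri(p,q):
    A=np.zeros((3,3));b=np.zeros(3);L=[ray("scene",p),ray("top",q)]
    for o,d in L:
        d=d/np.linalg.norm(d);M=np.eye(3)-np.outer(d,d);A+=M;b+=M@o
    return np.linalg.solve(A,b)
def blob(m,c,r):
    k=np.zeros_like(m);cv2.circle(k,c,r,255,-1);M=cv2.moments(m&k,True);return np.array([M["m10"],M["m01"]])/M["m00"],M["m00"]
E
python3 - <<'E'
from h import *
S=cv2.imread("pics/scene0.png");T=cv2.imread("pics/top0.png")
hs=cv2.cvtColor(S,40);ht=cv2.cvtColor(T,40)
print("cap px",ht[237,424],hs[176,272],"lid",ht[225,335],"pull",ht[247,324],hs[228,335])
wt=cv2.inRange(ht,(0,0,130),(179,45,255));ws=cv2.inRange(hs,(0,0,170),(179,60,255))
ct=blob(wt,(424,237),10);cs=blob(ws,(272,176),9);print(ct,cs)
print("cap",plane("top",ct[0],.158),plane("scene",cs[0],.15),tri(cs[0],ct[0]))
m=cv2.inRange(ht,(8,70,50),(30,255,255));k=np.zeros_like(m);k[165:290,265:395]=255
c=max(cv2.findContours(m&k,0,2)[0],key=cv2.contourArea)
P=np.array([plane("top",p,.09)[:2] for p in c[:,0]],np.float32)
r=cv2.minAreaRect(P);print(r);print(cv2.boxPoints(r))
pt=cv2.inRange(ht,(3,150,40),(14,255,140));
print("pull",blob(cv2.inRange(ht,(0,int(ht[247,324][1])-30,0),(int(ht[247,324][0])+2,255,255)),(324,247),14),plane("top",(324,247),.124))
cv2.imwrite("pics/z.png",np.hstack([cv2.resize(T[170:290,270:440],None,fx=2.3,fy=3,interpolation=2),cv2.resize(S[160:310,220:380],None,fx=2.4,fy=2.4,interpolation=2)]))
E
```

```text
cap px [102  23 147] [ 57  15 192] lid [ 18  94 111] pull [ 14 135  87] [ 15 164 123]
(array([422.86666667, 236.33333333]), 120.0) (array([271.92592593, 173.96296296]), 54.0)
cap [ 0.5077404  -0.18549535  0.158     ] [ 0.50279989 -0.19544644  0.15      ] [ 0.50816303 -0.18586449  0.16152614]
((0.5467497706413269, 0.0048726871609687805), (0.19741059839725494, 0.17515437304973602), 70.89743041992188)
[[ 0.43169278 -0.0597368 ]
 [ 0.5972021  -0.11705787]
 [ 0.66180676  0.06948217]
 [ 0.49629742  0.12680325]]
pull (array([323.81679389, 247.01526718]), 131.0) [0.49503122 0.02262416 0.124     ]
```

View pics/z.png

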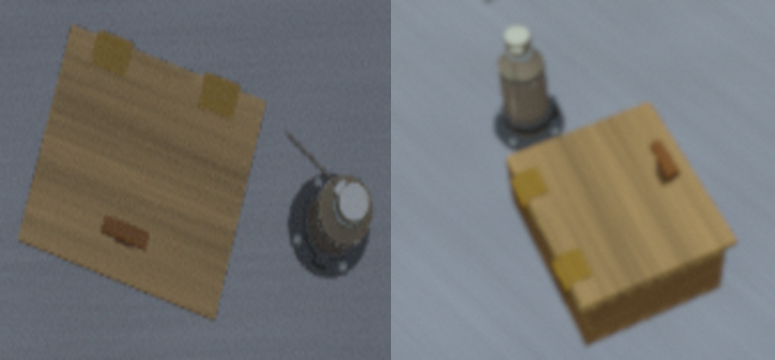

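```bash
cat >> h.py <<'E'
u=np.array([.945,-.327,0]);v=np.array([.327,.945,0])
cap=np.array([.5078,-.1857,.158]);hinge=np.array([.6287,-.0236,.08])
def st():
    s=bot.read_state();return s,R.from_rotvec(s["tcp_rot"]).as_matrix()
def bar(a):
    return hinge+u*(-.14*np.cos(a)+.044*np.sin(a))+np.array([0,0,1])*(.14*np.sin(a)+.044*np.cos(a))
def go(t,M=None):
    s,r=st();M=r if M is None else M;return np.round(M.T@(np.array(t)-s["tool_pos"]),4)
E
python3 - <<'E'
from h import *
s,r=st();print(r.round(3));c=r.T@v;a=-np.arctan2(c[0],c[1])
print("turn",a,"tool y->case y; or",a-np.sign(a)*np.pi)
M=r@R.from_rotvec([0,0,a]).as_matrix();print(M.round(3))
print("to cap+40, no turn",go(cap+[0,0,.04]),"turned",go(cap+[0,0,.04],M))
E
```

```text
[[-0.931  0.366 -0.001]
 [ 0.366  0.931 -0.002]
 [ 0.    -0.002 -1.   ]]
turn -0.0416221214014582 tool y->case y; or 3.099970532188335
[[-0.945  0.327 -0.001]
 [ 0.327  0.945 -0.002]
 [ 0.    -0.002 -1.   ]]
to cap+40, no turn [-0.5405 -0.6612  0.0334] turned [-0.5125 -0.6831  0.0334]
```

The rows are not in the units I measure in: shifts go in shares of 62.5 mm and turns go in shares of 60 degrees. I convert before sending: -0.048 m is -0.768, -0.036 m is -0.576, -0.0416 rad / 1.0472 = -0.0397.

Call:
move_tool([
  [[0,0,0,-0.0397],[-0.576,-0.768,0,0],[-0.576,-0.768,0,0],[-0.576,-0.768,0,0],[-0.576,-0.768,0,0]],
], finger_gap=0)

```text
time: 0.72
tool_pos: [0.3205, 0.3976, 0.2307]
tcp_rot: [-0.52, -3.098, 0.001]
wrist_force: [0.4, -0.3, 1.4]
width: -0.002
grip_force: 0.0
```

Call:
move_tool([
  [[-0.576,-0.768,0,0],[-0.576,-0.768,0,0],[-0.576,-0.768,0,0],[-0.576,-0.768,0,0],[-0.576,-0.768,0,0]],
])

```text
time: 1.35
tool_pos: [0.412, 0.112, 0.2311]
tcp_rot: [0.52, 3.098, 0.0]
wrist_force: [1.7, -0.3, 0.4]
width: 0.003
grip_force: 0.0
```

Call:
move_tool([
  [[-0.576,-0.768,0,0],[-0.576,-0.768,0,0],[-0.576,-0.768,0,0],[0,0,0,0]],
])

```text
time: 1.85
tool_pos: [0.4674, -0.0612, 0.231]
tcp_rot: [-0.53, -3.096, 0.002]
wrist_force: [-0.4, 0.8, -0.7]
width: 0.001
grip_force: 0.0
```

```bash
python3 -c "
from h import *
print(go(cap+[0,0,.02]))"
```

```text
[-0.0796 -0.1039  0.0531]
```

Scaled: 0.053 m is 0.848, -0.0347 m is -0.5552.

Call:
move_tool([
  [[-0.424,-0.5536,0,0],[-0.424,-0.5536,0,0],[-0.4256,-0.5552,0,0],[0,0,0.848,0],[0,0,0,0]],
])

```text
time: 2.48
tool_pos: [0.5042, -0.1793, 0.1734]
tcp_rot: [-0.519, -3.087, -0.005]
wrist_force: [-0.5, 0.7, -0.1]
width: -0.002
grip_force: 0.0
```

```bash
python3 - <<'E'
from h import *
print(go(cap))
a=cam.read_camera("top")[190:280,380:470,::-1];b=cam.read_camera("scene")[130:220,225:315,::-1]
cv2.imwrite("pics/p1.png",cv2.resize(np.hstack([a,b]),None,fx=4,fy=4,interpolation=2))
E
```

```text
[-0.0056 -0.0049  0.0154]
```

View pics/p1.png

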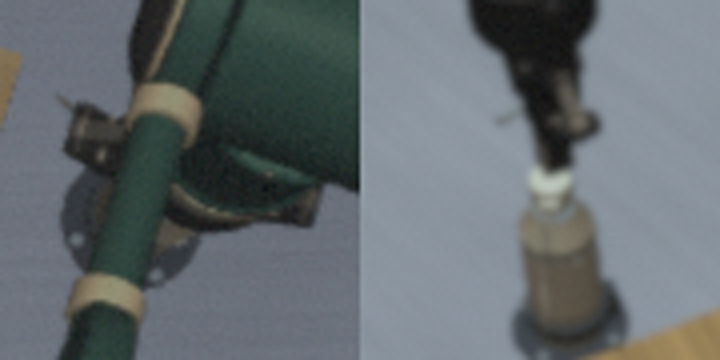

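The fingertips (553,168) stand over the white cap (551,185). I'll correct sideways by 5 mm and press down gradually.

Scaled: -0.0056 m is -0.0896, -0.0049 m is -0.0784.

Call:
move_tool([
  [[-0.0896,-0.0784,0,0],[0,0,0,0],[0,0,0,0]],
])

```text
time: 2.95
tool_pos: [0.5125, -0.1883, 0.1795]
tcp_rot: [0.52, 3.096, -0.001]
wrist_force: [0.2, 0.4, 0.4]
width: 0.001
grip_force: 0.0
```

Call:
move_tool([
  [[0,0,0.192,0],[0,0,0.064,0],[0,0,0.048,0],[0,0,0,0]],
])

```text
time: 3.45
tool_pos: [0.5116, -0.188, 0.1588]
tcp_rot: [-0.521, -3.097, -0.0]
wrist_force: [-0.2, -0.6, 0.1]
width: -0.004
grip_force: 0.0
```

```bash
python3 -c "
from h import *
print(go(cap))"
```

```text
[0.0044 0.001  0.0008]
```

Scaled: 0.0044 m is 0.0704, 0.003 m is 0.048.

Call:
move_tool([
  [[0.0704,0.016,-0.016,0],[0,0,0,0],[0,0,0.048,0],[0,0,0,0],[0,0,0,0]],
])

```text
time: 4.08
tool_pos: [0.5084, -0.1859, 0.1578]
tcp_rot: [0.521, 3.097, -0.0]
wrist_force: [-0.1, -0.2, 2.6]
width: -0.001
grip_force: 1.4
```

Call:
move_tool([
  [[0,0,0.048,0],[0,0,0,0],[0,0,0,0]],
])

```text
time: 4.45
tool_pos: [0.5085, -0.1859, 0.1547]
tcp_rot: [0.521, 3.097, -0.0]
wrist_force: [0.0, 0.4, 4.0]
width: 0.001
grip_force: 2.5
```

Call:
move_tool([
  [[0,0,0.032,0],[0,0,0,0],[0,0,0,0]],
])

```text
time: 4.82
tool_pos: [0.5085, -0.1859, 0.1529]
tcp_rot: [0.521, 3.097, -0.0]
wrist_force: [0.5, 0.3, 6.8]
width: 0.003
grip_force: 3.1
```

Scaled: 0.002 m is 0.032.

Call:
move_tool([
  [[0,0,0.032,0],[0,0,0,0],[0,0,0,0]],
])

```text
time: 5.2
tool_pos: [0.5085, -0.1859, 0.152]
tcp_rot: [0.521, 3.097, -0.0]
wrist_force: [-3.3, 0.8, 12.7]
width: 0.0
grip_force: 5.8
```

Call:
move_tool([
  [[0,0,0.016,0],[0,0,0,0],[0,0,0,0]],
])

```text
time: 5.58
tool_pos: [0.5086, -0.186, 0.1519]
tcp_rot: [0.521, 3.097, -0.001]
wrist_force: [-4.7, 2.1, 16.5]
width: -0.001
grip_force: 8.2
```

The force climbs steeply with no further travel, so the cap is fully down. Next I release it, rise and move above the pull.

Scaled: -0.03 m is -0.48, -0.01 m is -0.16.

Call:
move_tool([
  [[0,0,-0.08,0],[0,0,-0.16,0],[0,0,-0.48,0],[0,0,0,0],[0,0,0,0]],
])

```text
time: 6.2
tool_pos: [0.5073, -0.1855, 0.1932]
tcp_rot: [-0.521, -3.096, -0.001]
wrist_force: [-0.9, -0.4, -0.8]
width: 0.002
grip_force: 0.0
```

```bash
python3 -c "
from h import *
print(bar(0),go(bar(0)+[0,0,.05]))"
```

```text
[0.4964  0.02218 0.124  ] [0.0782 0.1927 0.0193]
```

Scaled: 0.0482 m is 0.7712, 0.0481 m is 0.7696.

Call:
move_tool([
  [[0.3136,0.7712,0,0],[0.3136,0.7712,0,0],[0.3136,0.7712,0,0],[0.3104,0.7696,0,0],[0,0,0.16,0]],
], finger_gap=1.0)

```text
time: 6.82
tool_pos: [0.4964, 0.0248, 0.1832]
tcp_rot: [-0.513, -3.098, -0.001]
wrist_force: [1.4, -0.5, -0.0]
width: 1.0
grip_force: 0.0
```

Call:
move_tool([
  [[0,0,0,0],[0,0,0,0],[0,0,0,0]],
])

```text
time: 7.2
tool_pos: [0.4974, 0.0207, 0.1843]
tcp_rot: [-0.524, -3.098, 0.0]
wrist_force: [0.9, 0.9, -0.1]
width: 0.999
grip_force: 0.0
```

```bash
python3 - <<'E'
from h import *
print(go(bar(0)-[0,0,.0187+.004]))
a=cam.read_camera("top")[190:290,260:440,::-1];b=cam.read_camera("scene")[120:300,220:420,::-1]
cv2.imwrite("pics/p2.png",np.hstack([cv2.resize(a,(396,396),interpolation=2),cv2.resize(b,(396,396),interpolation=2)]))
# cap back up?
S=cam.read_camera("scene");hs=cv2.cvtColor(S,41);print(blob(cv2.inRange(hs,(0,0,170),(179,60,255)),(272,176),9))
E
```

```text
[0.0014 0.0011 0.083 ]
(array([271.66176471, 173.83823529]), 68.0)
```

View pics/p2.png

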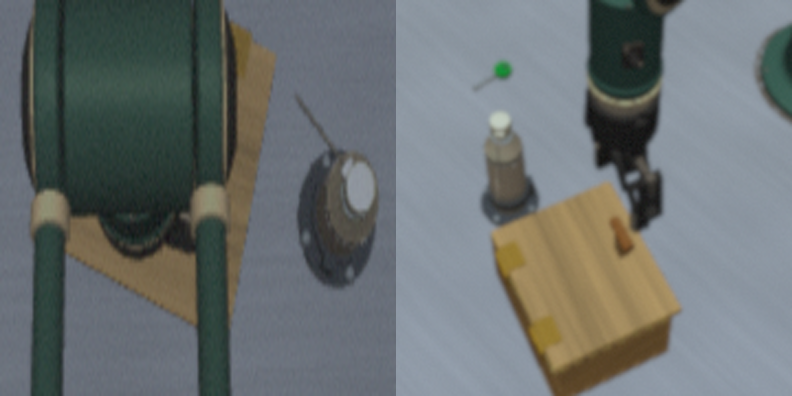

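The cap is back up at its original pixel, and the open fingers hang over the pull (lower right view, 620,235). Descending.

Scaled: 0.03 m is 0.48, 0.023 m is 0.368.

Call:
move_tool([
  [[0.0224,0.0176,0.48,0],[0,0,0.48,0],[0,0,0.368,0],[0,0,0,0],[0,0,0,0]],
])

```text
time: 7.98
tool_pos: [0.497, 0.0232, 0.1023]
tcp_rot: [0.521, 3.097, 0.0]
wrist_force: [-1.1, 0.5, 0.0]
width: 0.999
grip_force: 0.0
```

Call:
move_tool([
  [[0,0,0,0],[0,0,0,0],[0,0,0,0],[0,0,0,0],[0,0,0,0]],
], finger_gap=0.0, force=30)

```text
time: 8.6
tool_pos: [0.4959, 0.0203, 0.1029]
tcp_rot: [0.518, 3.098, -0.009]
wrist_force: [-5.3, -12.1, 9.5]
width: 0.511
grip_force: 30.6
```

```bash
python3 - <<'E'
from h import *
print(go(bar(0)-[0,0,.0187+.004]))
b=cam.read_camera("scene")[150:280,260:420,::-1]
cv2.imwrite("pics/p3.png",cv2.resize(b,None,fx=4,fy=4,interpolation=2))
E
```

```text
[0.0002 0.0019 0.0016]
```

View pics/p3.png

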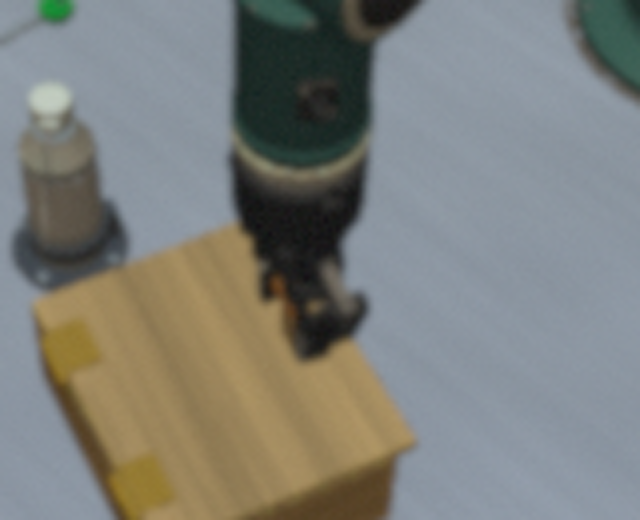

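Scaled: -0.003 m is -0.048.

Call:
move_tool([
  [[0,-0.048,0,0],[0,0,0,0]],
])

```text
time: 8.9
tool_pos: [0.4959, 0.0202, 0.1029]
tcp_rot: [0.519, 3.097, -0.001]
wrist_force: [-2.2, 0.4, 6.6]
width: 0.505
grip_force: 30.5
```

```bash
python3 - <<'E'
from h import *
P=np.array([bar(a) for a in np.radians(np.arange(0,51,5))]);d=np.diff(P,axis=0)
print(np.c_[-d@u,-d[:,2]].round(4).tolist())
E
```

```text
[[-0.0044, -0.012], [-0.0054, -0.0116], [-0.0064, -0.0111], [-0.0073, -0.0105], [-0.0082, -0.0098], [-0.009, -0.0091], [-0.0098, -0.0082], [-0.0105, -0.0074], [-0.0111, -0.0064], [-0.0116, -0.0054]]
```

Scaled: -0.012 m is -0.192, -0.0116 m is -0.1856.

Call:
move_tool([
  [[-0.0704,0,-0.192,0],[-0.0864,0,-0.1856,0],[-0.1024,0,-0.1776,0],[0,0,0,0]],
])

```text
time: 9.4
tool_pos: [0.5108, 0.0151, 0.137]
tcp_rot: [-0.521, -3.098, -0.0]
wrist_force: [-2.1, 1.0, -1.3]
width: 0.506
grip_force: 31.5
```

Call:
move_tool([
  [[-0.1168,0,-0.168,0],[-0.1312,0,-0.1568,0],[-0.144,0,-0.1456,0],[0,0,0,0]],
])

```text
time: 9.9
tool_pos: [0.5351, 0.0067, 0.1669]
tcp_rot: [0.521, 3.096, -0.0]
wrist_force: [-3.0, 0.1, -0.3]
width: 0.511
grip_force: 32.2
```

```bash
python3 - <<'E'
from h import *
print(go(bar(np.radians(30))-[0,0,.0195]))
b=cam.read_camera("scene")[130:310,220:420,::-1]
cv2.imwrite("pics/p4.png",cv2.resize(b,None,fx=3,fy=3,interpolation=2))
E
```

```text
[ 0.0009  0.0019 -0.0018]
```

View pics/p4.png

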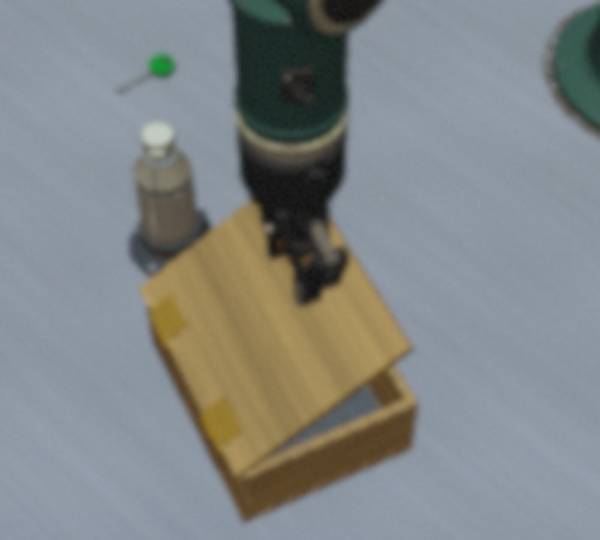

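The lid is following, about 30° open with its corner at (412,350), and it is held in the grip. Continuing to 50°.

Scaled: -0.0116 m is -0.1856, -0.0111 m is -0.1776.

Call:
move_tool([
  [[-0.1568,0,-0.1312,0],[-0.168,0,-0.1184,0],[-0.1776,0,-0.1024,0],[-0.1856,0,-0.0864,0],[0,0,0,0]],
])

```text
time: 10.58
tool_pos: [0.5759, -0.0074, 0.1936]
tcp_rot: [0.521, 3.096, -0.0]
wrist_force: [-3.3, -0.2, 0.2]
width: 0.506
grip_force: 32.8
```

Call:
move_tool([
  [[0,0,0,0],[0,0,0,0],[0,0,0,0],[0,0,0,0]],
])

```text
time: 11.08
tool_pos: [0.5742, -0.0068, 0.1928]
tcp_rot: [0.521, 3.098, -0.0]
wrist_force: [-2.1, -0.9, 2.0]
width: 0.507
grip_force: 32.8
```

```bash
python3 - <<'E'
from h import *
s,_=st();w=s["tool_pos"]-[.4959,.0202,.1029]
f=lambda a:np.linalg.norm(bar(a)-bar(0)-w)
from scipy.optimize import minimize_scalar as ms
r=ms(f,bounds=(0,1.5),method="bounded");print(np.degrees(r.x),r.fun)
b=cam.read_camera("scene")[:,:,::-1];cv2.imwrite("pics/f.png",b)
cv2.imwrite("pics/p5.png",cv2.resize(b[130:310,220:420],None,fx=3,fy=3,interpolation=2))
i=cam.camera_info("scene");E=np.linalg.inv(i["extrinsics"])
for a in (40,45,50,55,60):
    t=np.radians(a);X=hinge+u*(-.173*np.cos(t))+[0,0,.173*np.sin(t)]+.1*v
    p=i["intrinsics"]@(E[:3,:3]@X+E[:3,3]);p=p[:2]/p[2];print(a,(p-[220,130])*3)
E
```

```text
49.43682043102311 0.0011277398823972891
40 [394.94417932 341.43785365]
45 [383.3998189  338.33243669]
50 [370.38362664 336.33192632]
55 [355.97023072 335.49350917]
60 [340.25648104 335.86343549]
```

View pics/p5.png

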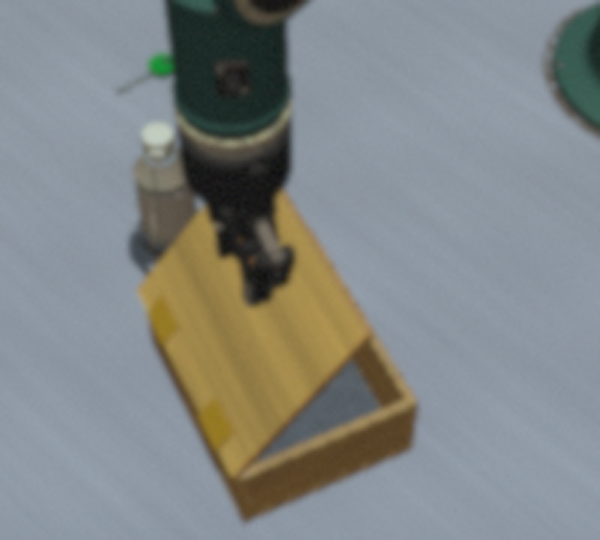

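The lid corner at (371,335) matches the predicted position for 50°, and the arm's own estimate is 49.4°. The lid is steady in the grip, so I'm handing in.

Call:
move_tool([
  [[0,0,0,0],[0,0,0,0]],
])

```text
time: 11.38
tool_pos: [0.5743, -0.0068, 0.1929]
tcp_rot: [0.521, 3.098, -0.0]
wrist_force: [-4.0, -1.1, 2.6]
width: 0.503
grip_force: 32.8
```

```bash
python3 -c "
from workcell import bot, cam
print(bot.finish_job())"
```

```text
the job is handed in; nothing more can be done
None
```

I pressed the nozzle cap fully down with the lid still shut and it sprang back up; the lid is now held steady at about 50° (49.4° by arm position, 50° by camera), and the job was handed in at 11.4 s.

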